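Hang the garment clamp frame and tug-test it

TASK

Take the upright aluminium clamp frame out of the wooden rack and hang it by its top bar on both hooks of the sprung hanger. While it is still in the gripper, tug it down gently, with about a kilogram's pull (never two), for about a second to confirm it is held, then let go and leave it hanging. Leave everything else where it is.

Things in the scene. Friction and masses are not known exactly. Their poses are not given: they have to be found in the camera images.
- frame: open rectangular aluminium frame to hang: 190 wide (y) x 160 high (z) x 16 mm thick (x); all four bars 18 mm wide, opening (154 x 124 mm) empty; 0.25 to 0.46 kg. Starts upright, lower edge in the rack's slot. Origin: centre of its lower edge; z up
- frame_bar (a point): centre of the frame's top bar (bar 16 mm thick along x, 190 mm long along y, 18 mm high), 151 mm above the frame's origin; same axes as the frame; the place to grip, fingers on its two x faces
- rack: fixed wooden rack, 80 (x) x 250 (y) x 40 mm high, with a slot along y, open at both ends, 22 mm wide, 30 mm deep, floor 10 mm above the bench, in which the frame stands loosely. Origin: centre of its underside. Stands on either side of the bench, turned about the vertical
- hanger: fixed hook stand: foot plate (155 x 200 x 12 mm, x from -70 to +85 mm), two round posts (16 mm diameter, 252 mm high) at x = 65, y = +-55 mm, and a hook on each, reaching to -x, the open side from which the frame comes in. Origin on the bench under the middle of the hook line. Stands on either side of the bench, turned about the vertical; load sinks the hooks 1 mm per 6 N
- hook_shape (a point): another name for the hanger's origin on the bench, listed for the shape of the hooks: bars of 8 mm diameter at y = +-55 mm; their upturned tips rise 22 mm above them. The seat between tip and back collar (7 mm above the bar) is 26 mm long in x, its middle on the hook line (x = 0). A crossbar joins the posts 60 to 80 mm below the hook bars; nothing else between the hooks
- hook_seat (a point): middle of the hook line, nominally at the tops of the hook bars, 235 mm above the bench; but the hooks are clamped up to 12 mm higher or lower than this point, which does not show it: feel for them. Axes as the hanger. Bring the frame in from -x, top bar above the tips and hooks through its opening, then lower it; hung, its bar centre is 9 mm above the tops of the hook bars
- tape_a: roll of paper tape, ring of 84 mm outside diameter, 24 mm high, lying on the hanger's foot plate under the hooks; origin centre of its underside; leave alone
- tape_b: roll of clear tape, ring of 90 mm outside diameter, 36 mm high, lying flat on the bench; origin centre of its underside; leave alone
- screwdriver: screwdriver about 200 mm long lying on the bench in front of the robot; leave alone
- squeegee: hand squeegee, wooden bar 30 x 130 x 22 mm with a rubber blade, lying flat near the rack; origin under the wooden bar; leave alone
- bottle: white bottle, 60 mm diameter, 160 mm high, at the back; origin centre of its underside; leave alone
- mug: white mug, 80 mm diameter, 90 mm high, at the back; origin centre of its underside; leave alone
- small_frame: small aluminium frame 120 x 100 x 12 mm lying flat at the back, not the one to hang; leave alone
Things that resemble listed ones, but are neither listed nor needed, are in the scene too. Leave any pink or turquoise look-alike of the frame alone.

How it is judged:
By the outcome, as a careful person would: the job done as asked, in the order asked, and still so for the second after the job is handed in, with the robot touching nothing.
It also fails if it takes over 72 s, if anything falls off the work surface, if the arm or the gripper's body presses on something with over 40 N, if the wrist force passes 120 N, or if a joint passes its speed limit or range.

ROBOT

A 7-joint arm with a two-finger parallel gripper is mounted at the origin on the work surface. World frame = base frame: x ahead of the robot, y to its left, z up, the work surface at z = 0. Lengths are in m, angles in rad, forces in N, time in s.
With the tool pointing down it reaches from about 0.425 to 0.925 m from the base axis. Payload 6.8 kg.
Tool frame: the origin (TCP) lies where the fingers leave the gripper's body, on its centre line; the fingertips stand 73 mm ahead of it and the grasp point (between the pads) lies 54 mm ahead of it; z points along the fingers, y is the direction in which the jaws open and shut (so a half turn about z gives the same grasp; the last joint's range is limited). The gripper opens to 85 mm and grips with 20 to 120 N. Pads are 22 mm wide; open, the fingers measure 114 mm over their backs; the gripper's body (76 mm by 85 mm) begins 54 mm behind the grasp point. The pads swing forward as they close: fully open they stand 13 mm farther back than shut.
Start: joints at [1.242, 0.477, 0.022, 1.555, -0.011, 1.109, -0.083], TCP at [0.148, -0.659, 0.304] pointing down, gripper open.
Joint ranges: [-2.96, 2.96], [-0.34, 2.1], [-1.41, 1.46], [0.24, 2.44], [-1.37, 4.51], [0.17, 1.92], [-2.96, 2.96]. Speed limits (rad/s): [2.39, 2.39, 3.14, 3.14, 3.14, 3.14, 3.14].

INTERFACE

Orientations are given as a rotation vector (axis times angle).
In Python, from bench import r gives the robot as it stands.
- The arm moves only by the shell command python3 -m handwheel 'ROWS' [FORCE]. ROWS is JSON, a list that holds one entry, the list of rows, each a list of 7 numbers: the shift along the world's x, y, z in m, then the turn, a rotation vector about the world's x, y, z in rad, then the finger opening in m, from 0 to 0.0854. A call has 1 to 10 rows; each row shifts and turns the commanded pose from where the row before left it; what a row does not reach is not made up. A row lasts 1/12 s, in which the tool goes at most 41.7 mm and 7.16 degrees, less where a joint would pass 70% of its speed; a pose out of reach is approached as far as the arm can. A call is refused whole if a number of a shift passes 0.0417 or a number of a turn 0.125, either way. A call with a gripper value outside its range is refused whole. The fingers move at their own pace and stop on an object; FORCE is the grip in N (left out, the last holds). Time passes only in rows, so rows that do not move let the fingers close. It gives the time, the measured TCP pose, the force and the opening at its end, in the units of the state.
- r.get_obs(): the state, without advancing time (a new reading comes with each control period).
- r.grab_frame(name): name is "scene" or "top" or "wrist"; returns (picture, depth): 420x560x3 uint8, red, green, blue; 420x560 float32, m along the optical axis (not along the pixel's ray), 0 where there is no reading.
- r.get_calibration(name): a dict with "vertical_fov" (degrees; the focal length in pixels is half the picture's height over the tangent of half this angle, whatever the lens; pixels are square), "cx", "cy" (the principal point, pixels), "k1" (the pictures are not rectified: a ray, as slopes to the right and down, at radius r is drawn at 1 + k1 r^2 times it, then the intrinsics apply), "R" (3x3) and "t" (3): a world point X has camera coordinates R X + t; the wrist camera has in their place "T_tool_cam" (4x4, takes a point from camera to tool coordinates, whose origin is the TCP and whose axes are the flange's). Camera axes: x right, y down, z forward; pixel columns grow to the right and rows downward; lengths in m; the calibration is good to about 2 mm. A picture is of the moment at which its call begins: read the wrist's pose just before it. get_calibration takes no time and is no camera call.
- r.hand_in(): hands the job in, once; it reports no verdict.
Trained networks look in the newest picture that a camera, given by its name, has taken for a name from the list of things; names that differ only in an ending like _2 or _b are one class to them, and where a whole thing is asked for, a point or a joint stands for the part that bears it (a point fixed in the world has none). Each returns a list of dicts, best first, with "p" (0 to 1); they miss things now and then, are a little off and sometimes report something else, mostly with a low value. They report only what shows in the picture. A call takes as long as a camera call. They do not tell look-alikes from the thing itself.
- r.masks_of(label, camera): "pixels" (420x560 bool, what is visible of it) and "at" ([column, row] in pixels, amid what is visible of it).
The state is a dict: "clock": time; "joints": joint angles; "qvel": joint speeds; "tau": joint torques, N m; "tcp_pos": TCP position; "orientation": TCP orientation; "contact_force": force on the tool from outside, world axes, zero at the start; "moment": the same for the moment, N m; "grip_width": finger opening in m.
Only numpy, scipy, OpenCV 4.12 (cv2) and the standard library are available. Lean on these libraries where they do the work, as an engineer would, in place of code of your own. Each camera call takes 0.05 s, during which the arm holds its last target.

## Working session

There is one attempt and no reset: what is moved stays moved. The work goes in short steps, Python scripts to look and compute and a shell command to move; the robot and the scene stay as the last step left them, time stands still between calls to the robot, and variables do not carry over. Pictures are saved under pics/ and viewed, and the job is handed in when it is done.

```bash
ls -la; mkdir -p pics; python3 - <<'E'
from bench import r
import cv2
o=r.get_obs()
for k,v in o.items(): print(k,v)
for n in ["scene","top","wrist"]:
    c=r.get_calibration(n); print(n,c)
    p,d=r.grab_frame(n); cv2.imwrite(f"pics/{n}0.png",p[:,:,::-1]); 
    import numpy as np; np.save(f"pics/{n}0_d.npy",d); np.save(f"pics/{n}0_p.npy",p)
E
```

```text
total 12
drwxr-xr-x  3 agent agent 4096 Dec  6 12:56 .
drwxr-xr-x 23 root  root  4096 Dec  6 12:56 ..
drwxr-xr-x  2 agent agent 4096 Dec  6 12:56 pics
clock 0.0
joints [ 1.24187647  0.47783391  0.02236763  1.55641401 -0.01148322  1.10928652
 -0.08307934]
qvel [ 0.00174108 -0.00235388 -0.00036227  0.00039627 -0.00092731  0.00064845
  0.00032435]
tau [-4.44711859e-04 -5.96451616e+01  1.60801705e+00 -2.81201273e+01
  1.25482617e-02  9.33805393e-03 -2.26348459e-05]
tcp_pos [ 0.14772632 -0.65818747  0.30291927]
orientation [-3.12069299e+00 -3.46002481e-01  5.66954327e-04]
contact_force [ 0.49311383  0.05379196 -0.02632275]
moment [ 0.00893543  0.02472344 -0.01345661]
grip_width 0.08552898559747306
scene {'vertical_fov': 54.761069646262854, 'cx': 281.5748466256073, 'cy': 211.4606305091013, 'k1': 0.029733247362296003, 'R': array([[-0.82085123,  0.5709036 , -0.01650289],
       [ 0.42685826,  0.59403136, -0.68184952],
       [-0.37946711, -0.56674141, -0.73130628]]), 't': array([ 0.38368556, -0.11893402,  1.4090851 ])}
top {'vertical_fov': 54.635103695673834, 'cx': 279.0155604488271, 'cy': 207.03922228163006, 'k1': -0.09619459214772513, 'R': array([[-0.01716395, -0.99976335, -0.01336571],
       [-0.98060961,  0.01944211, -0.1950046 ],
       [ 0.19521831,  0.0097595 , -0.98071125]]), 't': array([0.07187491, 0.52202194, 1.22499993])}
wrist {'vertical_fov': 58.61797019037679, 'cx': 274.0454759888662, 'cy': 211.51915208445075, 'k1': 0.006904348573639924, 'T_tool_cam': array([[ 3.41139207e-04, -9.46827700e-01, -3.21740875e-01,
         8.29377749e-02],
       [ 9.99999664e-01,  5.62633980e-04, -5.95442977e-04,
        -2.30100310e-04],
       [ 7.44804253e-04, -3.21740564e-01,  9.46827574e-01,
        -6.99044044e-02],
       [ 0.00000000e+00,  0.00000000e+00,  0.00000000e+00,
         1.00000000e+00]])}
```

View pics/scene0.png

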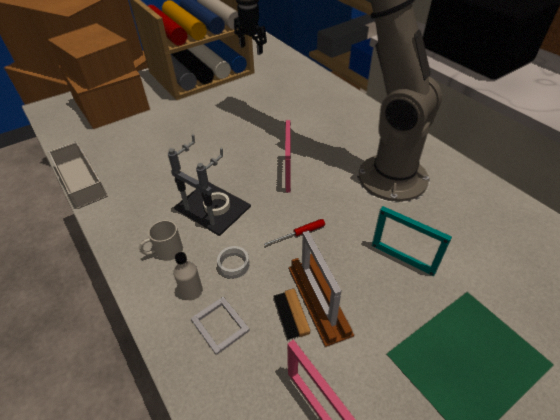

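View pics/top0.png

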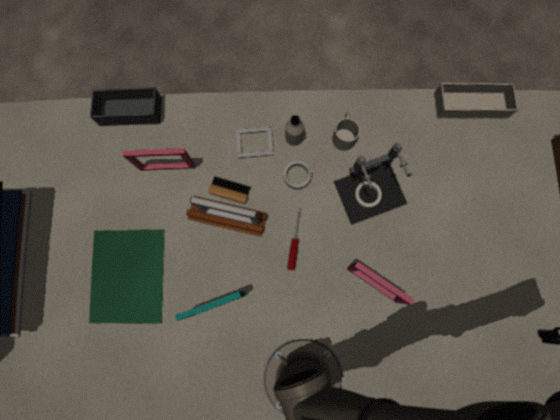

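View pics/wrist0.png

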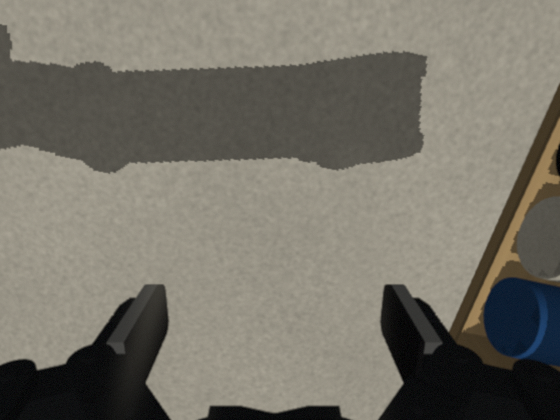

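The scene shows the grey frame upright in the brown rack (scene ~320,275; top ~228,212), and the hanger at scene ~(205,185), top ~(375,185). Candidates for "frame":
- grey, in rack: (320,275)
- pink: (288,155)
- turquoise: (410,240)
- pink: (320,390)
- small grey, lying flat: (220,325)

I choose the grey one in the rack. Next I measure and check it in a crop.

```bash
cat > h.py <<'E'
import numpy as np, cv2
from scipy.spatial.transform import Rotation as Rn
def K(c):
    f=210/np.tan(np.radians(c["vertical_fov"])/2)
    return f
def unproj(c,px,z):
    """px Nx2 (col,row), z depth -> camera coords"""
    f=K(c); px=np.asarray(px,float); d=(px-[c["cx"],c["cy"]])/f
    u=d.copy()
    for _ in range(20): u=d/(1+c["k1"]*(u**2).sum(1,keepdims=True))
    return np.c_[u*np.asarray(z)[:,None],z]
def ext(c,obs=None):
    "camera->world R,t"
    if "R" in c:
        R=np.array(c["R"]).T; return R,-R@np.array(c["t"])
    T=np.array(c["T_tool_cam"]); Rt=Rn.from_rotvec(obs["orientation"]).as_matrix()
    return Rt@T[:3,:3], Rt@T[:3,3]+np.array(obs["tcp_pos"])
def cloud(c,d,obs=None,mask=None):
    m=d>0
    if mask is not None: m&=mask
    v,u=np.nonzero(m)
    P=unproj(c,np.c_[u,v],d[v,u]); R,t=ext(c,obs)
    return P@R.T+t, np.c_[u,v]
def proj(c,X,obs=None):
    R,t=ext(c,obs); P=(np.atleast_2d(X)-t)@R
    s=P[:,:2]/P[:,2:]; s=s*(1+c["k1"]*(s**2).sum(1,keepdims=True))
    return s*K(c)+[c["cx"],c["cy"]]
E
python3 - <<'E'
from bench import r
from h import *
C={}
for n in ["scene","top"]:
    p,d=r.grab_frame(n); c=r.get_calibration(n)
    print(n, r.get_obs()["clock"])
    for lab in ["frame","rack","hanger","squeegee","tape_a"]:
        ms=r.masks_of(lab,n)
        for m in ms:
            P,_=cloud(c,d,mask=m["pixels"])
            if len(P): print(lab,round(m["p"],2),np.round(m["at"]),m["pixels"].sum(),np.round(np.percentile(P,[2,50,98],axis=0),3).tolist())
        if ms and ms[0]["p"]>.3: np.save(f"pics/m_{n}_{lab}.npy",np.array([m["pixels"] for m in ms]))
    np.save(f"pics/{n}1_d.npy",d)
p,d=r.grab_frame("scene")
cv2.imwrite("pics/crop1.png",cv2.resize(p[220:350,260:370,::-1],None,fx=5,fy=4.6,interpolation=cv2.INTER_CUBIC))
cv2.imwrite("pics/crop2.png",cv2.resize(p[125:240,150:260,::-1],None,fx=5,fy=5,interpolation=cv2.INTER_CUBIC))
E
```

```text
scene 0.2
frame 0.97 [322. 276.] 1320 [[0.481, 0.133, 0.025], [0.51, 0.237, 0.131], [0.537, 0.316, 0.172]]
frame 0.65 [289. 160.] 332 [[0.236, -0.292, -0.001], [0.333, -0.156, 0.143], [0.344, -0.147, 0.161]]
frame 0.61 [316. 384.] 1624 [[0.673, 0.346, 0.007], [0.684, 0.418, 0.155], [0.69, 0.519, 0.161]]
frame 0.57 [412. 229.] 1775 [[0.123, 0.135, -0.001], [0.227, 0.266, 0.09], [0.268, 0.355, 0.161]]
rack 0.8 [320. 309.] 1989 [[0.469, 0.118, 0.005], [0.527, 0.254, 0.037], [0.569, 0.357, 0.043]]
rack 0.73 [202. 197.] 2843 [[0.492, -0.343, 0.001], [0.616, -0.218, 0.014], [0.664, -0.133, 0.243]]
hanger 0.85 [201. 202.] 2820 [[0.494, -0.322, 0.005], [0.615, -0.209, 0.014], [0.663, -0.131, 0.245]]
squeegee 0.6 [290. 317.] 1111 [[0.558, 0.166, 0.009], [0.597, 0.23, 0.017], [0.634, 0.291, 0.024]]
tape_a 0.67 [226. 207.] 178 [[0.532, -0.256, 0.016], [0.551, -0.194, 0.031], [0.59, -0.182, 0.038]]
tape_a 0.62 [234. 270.] 610 [[0.598, -0.037, 0.002], [0.639, 0.01, 0.027], [0.681, 0.047, 0.038]]
top 0.5
frame 0.81 [226. 208.] 833 [[0.474, 0.13, 0.014], [0.503, 0.22, 0.151], [0.528, 0.311, 0.173]]
[... 178 characters left out ...]
-0.15, 0.164]]
frame 0.67 [209. 308.] 531 [[0.188, 0.174, -0.001], [0.226, 0.264, 0.159], [0.263, 0.363, 0.164]]
rack 0.63 [232. 224.] 853 [[0.445, 0.11, 0.006], [0.483, 0.212, 0.037], [0.524, 0.35, 0.044]]
hanger 0.93 [370. 186.] 3069 [[0.493, -0.333, 0.005], [0.589, -0.233, 0.013], [0.657, -0.137, 0.246]]
hanger 0.48 [227. 192.] 671 [[0.552, 0.167, 0.009], [0.59, 0.226, 0.018], [0.629, 0.287, 0.026]]
squeegee 0.67 [229. 190.] 723 [[0.553, 0.163, 0.003], [0.59, 0.225, 0.017], [0.629, 0.287, 0.026]]
tape_a 0.86 [303. 168.] 397 [[0.59, -0.04, -0.004], [0.638, 0.001, 0.032], [0.686, 0.045, 0.04]]
tape_a 0.51 [360. 205.] 179 [[0.523, -0.26, 0.018], [0.544, -0.212, 0.034], [0.598, -0.183, 0.04]]
```

```bash
ls -la pics
```

```text
total 12924
drwxr-xr-x 2 agent agent   4096 Dec  6 12:57 .
drwxr-xr-x 3 agent agent   4096 Dec  6 12:57 ..
-rw-r--r-- 1 agent agent 325104 Dec  6 12:57 crop1.png
-rw-r--r-- 1 agent agent 278906 Dec  6 12:57 crop2.png
-rw-r--r-- 1 agent agent 940928 Dec  6 12:57 m_scene_frame.npy
-rw-r--r-- 1 agent agent 235328 Dec  6 12:57 m_scene_hanger.npy
-rw-r--r-- 1 agent agent 470528 Dec  6 12:57 m_scene_rack.npy
-rw-r--r-- 1 agent agent 235328 Dec  6 12:57 m_scene_squeegee.npy
-rw-r--r-- 1 agent agent 470528 Dec  6 12:57 m_scene_tape_a.npy
-rw-r--r-- 1 agent agent 940928 Dec  6 12:57 m_top_frame.npy
-rw-r--r-- 1 agent agent 470528 Dec  6 12:57 m_top_hanger.npy
-rw-r--r-- 1 agent agent 235328 Dec  6 12:57 m_top_rack.npy
-rw-r--r-- 1 agent agent 235328 Dec  6 12:57 m_top_squeegee.npy
-rw-r--r-- 1 agent agent 470528 Dec  6 12:57 m_top_tape_a.npy
-rw-r--r-- 1 agent agent 354853 Dec  6 12:57 scene0.png
-rw-r--r-- 1 agent agent 940928 Dec  6 12:57 scene0_d.npy
-rw-r--r-- 1 agent agent 705728 Dec  6 12:57 scene0_p.npy
-rw-r--r-- 1 agent agent 940928 Dec  6 12:57 scene1_d.npy
-rw-r--r-- 1 agent agent 398280 Dec  6 12:57 top0.png
-rw-r--r-- 1 agent agent 940928 Dec  6 12:57 top0_d.npy
-rw-r--r-- 1 agent agent 705728 Dec  6 12:57 top0_p.npy
-rw-r--r-- 1 agent agent 940928 Dec  6 12:57 top1_d.npy
-rw-r--r-- 1 agent agent 300984 Dec  6 12:57 wrist0.png
-rw-r--r-- 1 agent agent 940928 Dec  6 12:57 wrist0_d.npy
-rw-r--r-- 1 agent agent 705728 Dec  6 12:57 wrist0_p.npy
```

View pics/crop1.png

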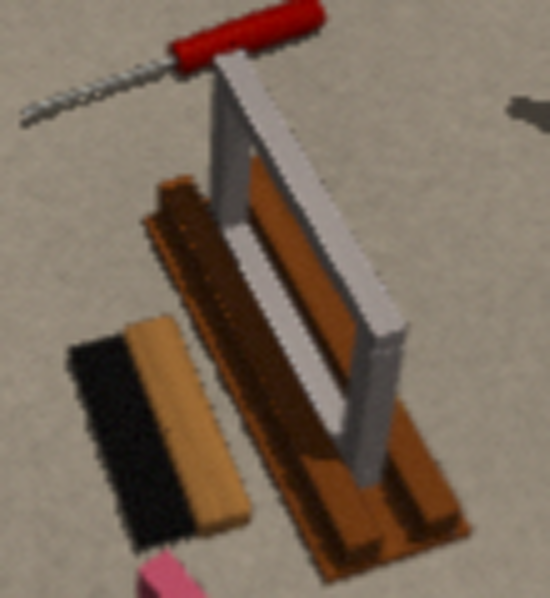

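View pics/crop2.png

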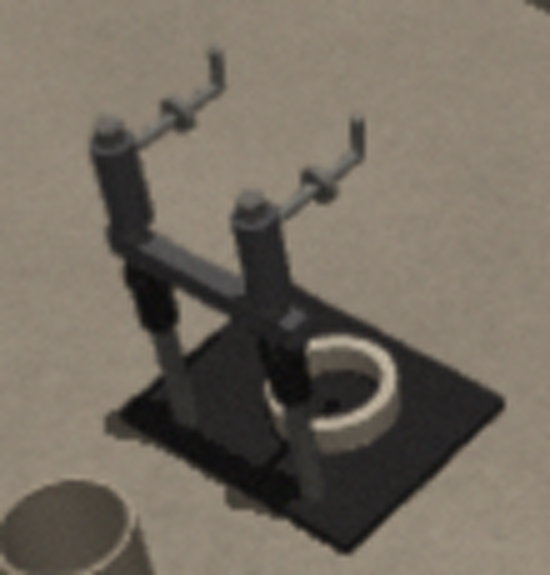

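```bash
python3 - <<'E'
from bench import r
from h import *
for n in ["scene","top"]:
    c=r.get_calibration(n); d=np.load(f"pics/{n}1_d.npy")
    m=np.load(f"pics/m_{n}_frame.npy")[0]
    P,px=cloud(c,d,mask=m)
    # top bar: z>0.16
    T=P[(P[:,2]>.158)&(P[:,2]<.18)]
    (cx,cy),(w,h),a=cv2.minAreaRect((T[:,:2]*1000).astype(np.float32))
    print(n,"top bar",len(T),np.round([cx,cy,w,h,a],1), np.median(T[:,2]))
    q=T[:,:2]-T[:,:2].mean(0); U,S,V=np.linalg.svd(q,full_matrices=False); print(" dir",V[0],np.degrees(np.arctan2(V[0,1],V[0,0])), T[:,:2].mean(0))
    s=q@V[0]; print(" extent",s.min(),s.max(), "mid", T[:,:2].mean(0)+V[0]*(s.min()+s.max())/2, "across",np.percentile(q@V[1],[2,98]))
    # rack top z .034-.046
    M=np.load(f"pics/m_{n}_rack.npy")[0]
    P,px=cloud(c,d,mask=M); T=P[(P[:,2]>.033)&(P[:,2]<.047)]
    print(n,"rack",np.round(cv2.minAreaRect((T[:,:2]*1000).astype(np.float32))[0:3][0],1),cv2.minAreaRect((T[:,:2]*1000).astype(np.float32)))
    M=np.load(f"pics/m_{n}_hanger.npy")[0]
    P,px=cloud(c,d,mask=M); T=P[(P[:,2]>.006)&(P[:,2]<.02)]
    print(n,"plate",cv2.minAreaRect((T[:,:2]*1000).astype(np.float32)))
    T=P[(P[:,2]>.20)]; print(len(T)); 
    k=px[P[:,2]>.2]
    print(np.round(np.c_[T,k][::max(1,len(T)//45)],3).tolist())
E
```

```text
scene top bar 544 [507.1 223.6 190.1  18.2  76. ] 0.16895846814484644
 dir [-0.25031343 -0.96816486] -104.49605997510487 [0.51012372 0.23117988]
 extent -0.08690068724838439 0.10316599214785177 mid [0.50808801 0.22330613] across [-0.00701754  0.00897762]
scene rack [509.5 233.8] ((509.45916748046875, 233.84307861328125), (247.69503784179688, 62.55431365966797), 75.61161041259766)
scene plate ((578.0589599609375, -234.216796875), (156.97525024414062, 203.70700073242188), 18.897705078125)
481
[[0.573, -0.295, 0.251, 192.0, 135.0], [0.571, -0.296, 0.24, 193.0, 138.0], [0.57, -0.297, 0.227, 194.0, 141.0], [0.602, -0.287, 0.237, 185.0, 144.0], [0.595, -0.293, 0.226, 187.0, 145.0], [0.595, -0.286, 0.228, 188.0, 146.0], [0.606, -0.281, 0.229, 185.0, 148.0], [0.603, -0.275, 0.228, 187.0, 149.0], [0.617, -0.277, 0.229, 182.0, 150.0], [0.654, -0.269, 0.247, 170.0, 151.0], [0.658, -0.268, 0.246, 169.0, 152.0], [0.625, -0.276, 0.226, 180.0, 152.0], [0.643, -0.264, 0.238, 175.0, 153.0], [0.654, -0.265, 0.24, 171.0, 154.0], [0.662, -0.26, 0.243, 169.0, 155.0], [0.538, -0.191, 0.229, 221.0, 155.0],
[... 2765 characters left out ...]
, 0.237, 404.0, 164.0], [0.6, -0.164, 0.234, 360.0, 165.0], [0.602, -0.293, 0.22, 405.0, 165.0], [0.599, -0.168, 0.229, 361.0, 166.0], [0.603, -0.158, 0.208, 356.0, 167.0], [0.594, -0.284, 0.231, 403.0, 167.0], [0.593, -0.17, 0.231, 362.0, 168.0], [0.589, -0.171, 0.225, 362.0, 170.0], [0.581, -0.174, 0.232, 364.0, 172.0], [0.575, -0.174, 0.231, 364.0, 174.0], [0.572, -0.19, 0.231, 370.0, 175.0], [0.565, -0.178, 0.238, 366.0, 177.0], [0.563, -0.175, 0.236, 365.0, 178.0], [0.562, -0.177, 0.228, 365.0, 179.0], [0.559, -0.185, 0.229, 368.0, 180.0], [0.551, -0.184, 0.227, 368.0, 183.0], [0.545, -0.19, 0.227, 370.0, 185.0], [0.534, -0.19, 0.248, 372.0, 187.0], [0.531, -0.189, 0.236, 371.0, 189.0]]
```

The crop confirms it: an aluminium-grey frame standing in the slotted brown rack.

- Bar centre: about (0.505, 0.222, 0.160), with the bar direction at 75.7°. The expected 190 mm length and 0.161 height match.
- Hanger: origin about (0.570, -0.236), yaw about 19–20°.

I first go over the hanger for a wrist look.

```bash
python3 -m handwheel '[[[0.0235,0.0272,0.0078,0,0,0.112,0.0854],[0.0235,0.0272,0.0078,0,0,0.112,0.0854],[0.0235,0.0272,0.0078,0,0,0.112,0.0854],[0.0235,0.0272,0.0078,0,0,0.112,0.0854],[0.0235,0.0272,0.0078,0,0,0.112,0.0854],[0.0235,0.0272,0.0078,0,0,0.112,0.0854],[0.0235,0.0272,0.0078,0,0,0.112,0.0854],[0.0235,0.0272,0.0078,0,0,0.112,0.0854]]]'
python3 -m handwheel '[[[0.0235,0.0272,0.0078,0,0,0.112,0.0854],[0.0235,0.0272,0.0078,0,0,0.112,0.0854],[0.0235,0.0272,0.0078,0,0,0.112,0.0854],[0.0235,0.0272,0.0078,0,0,0.112,0.0854],[0.0235,0.0272,0.0078,0,0,0.112,0.0854],[0.0235,0.0272,0.0078,0,0,0.112,0.0854],[0.0235,0.0272,0.0078,0,0,0.112,0.0854],[0,0,0,0,0,0,0.0854],[0,0,0,0,0,0,0.0854]]]'
python3 - <<'E'
from bench import r
from h import *
o=r.get_obs(); print(o)
p,d=r.grab_frame("wrist"); cv2.imwrite("pics/w1.png",p[:,:,::-1]); np.save("pics/w1d.npy",d); np.save("pics/w1o.npy",np.r_[o["tcp_pos"],o["orientation"]])
c=r.get_calibration("wrist")
P,px=cloud(c,d,o)
ok=(P[:,2]>.19)&(P[:,2]<.27)
print(ok.sum())
img=np.zeros((420,560),np.uint8); img[px[ok][:,1],px[ok][:,0]]=255; cv2.imwrite("pics/w1z.png",img)
print(r.get_obs()["clock"])
E
```

```text
clock: 1.47
tcp_pos: [0.3367, -0.4396, 0.367]
orientation: [2.659, 1.671, -0.0]
contact_force: [-0.3, -0.6, 0.3]
grip_width: 0.0855
clock: 2.22
tcp_pos: [0.5018, -0.2483, 0.4215]
orientation: [1.82, 2.559, 0.002]
contact_force: [0.0, -1.1, -0.6]
grip_width: 0.0852
{'clock': 2.2167, 'joints': array([ 0.77137092,  0.23670575, -0.50950977,  1.653222  ,  0.11899586,
        1.28129406,  0.57444867]), 'qvel': array([ 0.03721748, -0.00022044,  0.06620591,  0.02482413,  0.01473402,
        0.00048626, -0.00726477]), 'tau': array([ -2.22022019, -44.03765917,  -4.94952053, -30.54114103,
        -0.28069845,  -0.06690386,   0.10116302]), 'tcp_pos': array([ 0.50182077, -0.24831715,  0.42153837]), 'orientation': array([1.81984939e+00, 2.55937653e+00, 1.67016269e-03]), 'contact_force': array([ 0.00642185, -1.14402873, -0.56598252]), 'moment': array([-0.03697532,  0.02852225, -0.01426913]), 'grip_width': 0.08520690049688923}
6500
2.2667
```

View pics/w1.png

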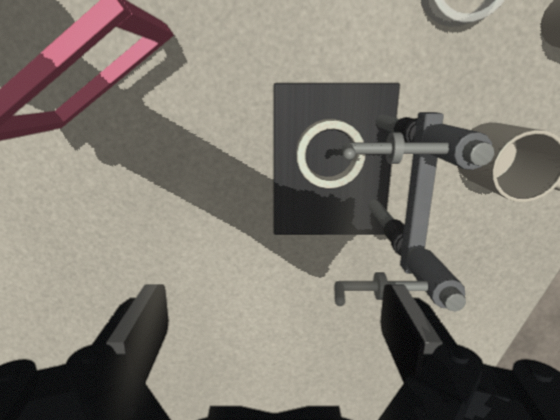

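View pics/w1z.png

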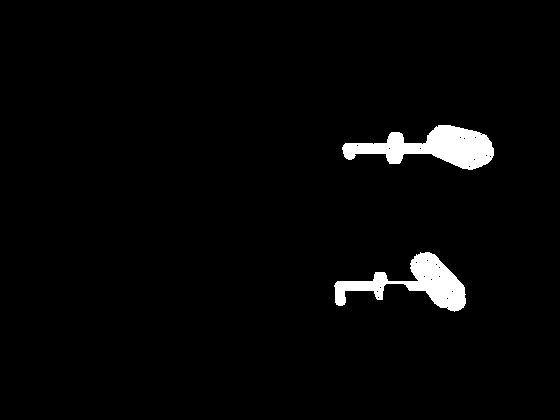

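The wrist picture shows both hooks: tips at (349,152) and (340,290), collars at (396,148) and (379,286). The hook bars run along the picture's columns. Next I measure them in 3D.

```bash
python3 - <<'E'
from bench import r
from h import *
d=np.load("pics/w1d.npy"); q=np.load("pics/w1o.npy"); o=dict(tcp_pos=q[:3],orientation=q[3:])
c=r.get_calibration("wrist")
def reg(u0,u1,v0,v1,zr=(.19,.27)):
    m=np.zeros((420,560),bool); m[v0:v1,u0:u1]=True
    P,px=cloud(c,d,o,m); k=(P[:,2]>zr[0])&(P[:,2]<zr[1]); return P[k],px[k]
for name,b in dict(tip1=(338,356,140,162),bar1=(360,386,140,156),col1=(387,404,130,166),post1=(455,500,130,172),tip2=(330,347,280,308),bar2=(350,372,280,292),col2=(373,387,270,300),post2=(440,470,285,312)).items():
    P,px=reg(*b); print(name,len(P),"med",np.round(np.median(P,0),4),"zmax",np.round(np.percentile(P[:,2],[5,50,95]),4))
    for zz in ():pass
B1=reg(360,386,140,156)[0]; B2=reg(350,372,280,292)[0]
for B in (B1,B2):
    V=np.linalg.svd(B-B.mean(0),full_matrices=False)[2][0]; V*=np.sign(V[0]); print("hook dir yaw",np.degrees(np.arctan2(V[1],V[0])),"pitch",np.degrees(np.arcsin(V[2])))
def prt(u0,u1,v):
    for u in range(u0,u1):
        P,px=reg(u,u+1,*v)
        if len(P): print(u,np.round(P[np.argmax(P[:,2])],4),end=' ')
    print()
prt(340,410,(130,168)); prt(332,395,(275,305))
# plate
P,px=cloud(c,d,o); m=np.zeros((420,560),bool); m[80:238,270:402]=True
P,px=reg(270,402,80,238,(.004,.02)); print("plate",cv2.minAreaRect((P[:,:2]*1000).astype(np.float32)))
P,px=reg(270,420,60,240,(.0,.004)); print(np.median(P[:,2]))
P,px=reg(290,370,115,195,(.03,.045)); print("tape",cv2.minEnclosingCircle((P[:,:2]*1000).astype(np.float32)))
E
```

```text
tip1 199 med [ 0.5346 -0.1919  0.25  ] zmax [0.2279 0.25   0.2525]
bar1 285 med [ 0.5536 -0.1868  0.2299] zmax [0.2281 0.2299 0.2313]
col1 497 med [ 0.5672 -0.181   0.2336] zmax [0.2222 0.2336 0.2378]
post1 1294 med [ 0.6106 -0.1648  0.2415] zmax [0.2332 0.2415 0.2523]
tip2 268 med [ 0.5713 -0.2941  0.2422] zmax [0.2272 0.2422 0.2522]
bar2 220 med [ 0.5893 -0.2894  0.2297] zmax [0.2263 0.2297 0.2311]
col2 303 med [ 0.6017 -0.2828  0.2308] zmax [0.221  0.2308 0.237 ]
post2 613 med [ 0.649  -0.2669  0.2499] zmax [0.2398 0.2499 0.2521]
hook dir yaw 18.256904344676286 pitch -0.8146217022945127
hook dir yaw 19.45713891568434 pitch -0.6887677326996672
342 [ 0.534  -0.1939  0.2274] 343 [ 0.5317 -0.195   0.2464] 344 [ 0.5316 -0.195   0.2505] 345 [ 0.5314 -0.1935  0.2515] 346 [ 0.5319 -0.1932  0.2523] 347 [ 0.534  -0.1966  0.2522] 348 [ 0.5342 -0.1957  0.2526] 349 [ 0.5331 -0.1914  0.2525] 350 [ 0.5346 -0.194   0.2538] 351 [ 0.5353 -0.1933  0.2525] 352 [ 0.5358 -0.193   0.2532] 353 [ 0.5364 -0.1929  0.2529] 354 [ 0.5375 -0.1933  0.252 ] 355 [ 0.5376 -0.1914  0.251 ] 356 [ 0.5425 -0.1904  0.23
[... 2923 characters left out ...]
6036 -0.2908  0.2337] 379 [ 0.6042 -0.2919  0.2361] 380 [ 0.6029 -0.2883  0.238 ] 381 [ 0.6035 -0.2874  0.2376] 382 [ 0.6034 -0.2855  0.2378] 383 [ 0.6036 -0.2838  0.2373] 384 [ 0.6027 -0.2793  0.2363] 385 [ 0.6031 -0.2783  0.2362] 386 [ 0.604  -0.2781  0.2359] 387 [ 0.6049 -0.2775  0.2348] 388 [ 0.6091 -0.2806  0.2287] 389 [ 0.6105 -0.2809  0.2275] 390 [ 0.6101 -0.2798  0.2296] 391 [ 0.6112 -0.2792  0.2282] 392 [ 0.6123 -0.2798  0.2282] 393 [ 0.6125 -0.2791  0.2293] 394 [ 0.6134 -0.279   0.229 ] 
plate ((579.6919555664062, -236.32522583007812), (153.99996948242188, 198.6329803466797), 19.172868728637695)
0.000549213927033082
tape ((567.8468017578125, -223.34341430664062), 41.92991638183594)
```

Both hook tops are at about 0.231 and the tips at 0.2527. The seat middle is about (0.570, -0.239), yaw 19.2°, and the spacing of 110 mm agrees. Now over to the frame.

```bash
python3 -m handwheel '[[[0,0.0362,0,0,0,-0.045,0.0854],[0,0.0362,0,0,0,-0.045,0.0854],[0,0.0362,0,0,0,-0.045,0.0854],[0,0.0362,0,0,0,-0.045,0.0854],[0,0.0362,0,0,0,-0.045,0.0854],[0,0.0362,-0.014,0,0,-0.045,0.0854],[0,0.0362,-0.014,0,0,-0.045,0.0854]]]'
python3 -m handwheel '[[[0,0.0362,-0.014,0,0,-0.045,0.0854],[0,0.0362,-0.014,0,0,-0.045,0.0854],[0,0.0362,-0.014,0,0,-0.045,0.0854],[0,0.0362,-0.014,0,0,-0.045,0.0854],[0,0.0362,-0.014,0,0,-0.045,0.0854],[0,0.0362,-0.014,0,0,-0.045,0.0854],[0,0,0,0,0,0,0.0854],[0,0,0,0,0,0,0.0854],[0,0,0,0,0,0,0.0854]]]'
python3 - <<'E'
from bench import r
from h import *
o=r.get_obs(); print(o["tcp_pos"],o["orientation"],o["contact_force"])
p,d=r.grab_frame("wrist"); cv2.imwrite("pics/w2.png",p[:,:,::-1])
c=r.get_calibration("wrist")
P,px=cloud(c,d,o)
ok=(P[:,2]>.163)&(P[:,2]<.176)&(abs(P[:,0]-.505)<.06)&(abs(P[:,1]-.222)<.13)
T=P[ok]; print(len(T),np.median(T[:,2]),cv2.minAreaRect((T[:,:2]*1000).astype(np.float32)))
print("px",px[ok].min(0),px[ok].max(0))
q=T[:,:2]-T[:,:2].mean(0); V=np.linalg.svd(q,full_matrices=False)[2]
print("yaw bar",np.degrees(np.arctan2(*V[0][::-1])),T[:,:2].mean(0),"across",np.percentile(q@V[1],[1,99]))
Rt=Rn.from_rotvec(o["orientation"]).as_matrix(); print("tool y yaw",np.degrees(np.arctan2(Rt[1,1],Rt[0,1])))
E
```

```text
clock: 2.85
tcp_pos: [0.5001, 0.0024, 0.3931]
orientation: [2.211, 2.229, 0.001]
contact_force: [0.2, -0.5, -0.1]
grip_width: 0.0852
clock: 3.6
tcp_pos: [0.5009, 0.2181, 0.3085]
orientation: [2.487, 1.918, -0.002]
contact_force: [0.3, -0.6, -0.4]
grip_width: 0.0852
[0.50088598 0.21805564 0.30853023] [ 2.48720040e+00  1.91774088e+00 -2.08940911e-03] [ 0.32434874 -0.59011919 -0.38588774]
8408 0.1698816297971751 ((507.00140380859375, 223.45956420898438), (189.66781616210938, 16.99982261657715), 75.6009750366211)
px [266  46] [298 351]
yaw bar -104.37199133021234 [0.51071822 0.23637025] across [-0.00786804  0.00789148]
tool y yaw -14.732397540600056
```

View pics/w2.png

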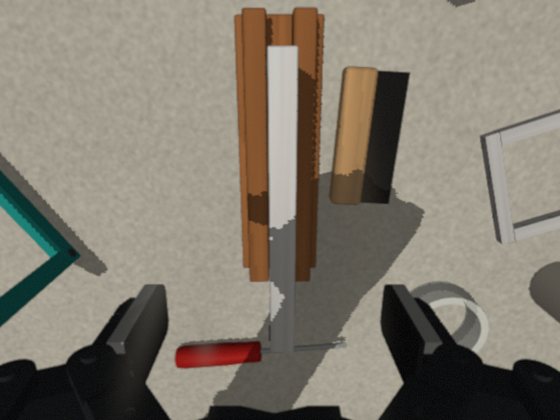

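The bar is seen fully from (283,46) to (283,351), centred at (0.507, 0.2235) with yaw 75.6°, which the tool matches. Descending.

```bash
python3 -m handwheel '[[[0.0015,0.0012,-0.02,0,0,0.001,0.0854],[0.0015,0.0012,-0.02,0,0,0.001,0.0854],[0.0015,0.0012,-0.02,0,0,0.001,0.0854],[0.001,0.0012,-0.02,0,0,0.001,0.0854],[0,0,-0.0135,0,0,0.001,0.0854],[0,0,0,0,0,0,0.0854],[0,0,0,0,0,0,0.0854],[0,0,0,0,0,0,0.0854]]]'
```

```text
clock: 4.32
tcp_pos: [0.5066, 0.2244, 0.2166]
orientation: [2.482, 1.925, 0.003]
contact_force: [1.1, 0.5, 0.3]
grip_width: 0.0853
```

```bash
python3 -m handwheel '[[[0,0,-0.0015,0,0,0,0.03],[0,0,0,0,0,0,0.03],[0,0,0,0,0,0,0.03],[0,0,0,0,0,0,0.03],[0,0,0,0,0,0,0.0],[0,0,0,0,0,0,0.0],[0,0,0,0,0,0,0.0],[0,0,0,0,0,0,0.0],[0,0,0,0,0,0,0.0]]]' 70
python3 - <<'E'
from bench import r
from h import *
o=r.get_obs(); print(o["tcp_pos"],o["orientation"],o["contact_force"],o["moment"],o["grip_width"])
p,d=r.grab_frame("wrist"); cv2.imwrite("pics/w3.png",p[:,:,::-1])
E
```

```text
clock: 5.07
tcp_pos: [0.5062, 0.225, 0.2143]
orientation: [2.481, 1.927, 0.002]
contact_force: [1.0, 0.5, 2.9]
grip_width: 0.0147
[0.5061927  0.224966   0.21427681] [2.48092320e+00 1.92694791e+00 1.55215960e-03] [0.97358595 0.47218518 2.93378304] [-0.06309105 -0.19844942  0.03489358] 0.014692463860890438
```

View pics/w3.png

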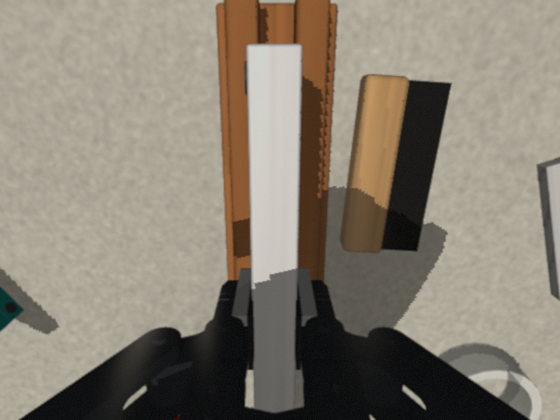

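The pads sit on both sides of the bar (grip 14.7 mm, bar between the pads around (275,320)). Lift straight up.

```bash
python3 -m handwheel '[[[0,0,0.005,0,0,0,0],[0,0,0.005,0,0,0,0],[0,0,0.01,0,0,0,0],[0,0,0.015,0,0,0,0],[0,0,0.02,0,0,0,0],[0,0,0.025,0,0,0,0],[0,0,0.03,0,0,0,0],[0,0,0.03,0,0,0,0],[0,0,0.03,0,0,0,0],[0,0,0.015,0,0,0,0]]]'
python3 -m handwheel '[[[0,0,0,0,0,0,0],[0,0,0,0,0,0,0],[0,0,0,0,0,0,0]]]'
python3 - <<'E'
from bench import r
from h import *
o=r.get_obs(); print(o["tcp_pos"],o["orientation"],o["contact_force"],o["moment"],o["grip_width"])
p,d=r.grab_frame("scene"); cv2.imwrite("pics/s3.png",p[:,:,::-1])
p,d=r.grab_frame("wrist"); cv2.imwrite("pics/w4.png",p[:,:,::-1])
c=r.get_calibration("wrist"); P,px=cloud(c,d,o)
m=(px[:,1]<265)&(px[:,0]>240)&(px[:,0]<310)&(P[:,2]>.3)
T=P[m]; q=T-T.mean(0); V=np.linalg.svd(q[::5],full_matrices=False)[2]; print(len(T),V[0],V[1],"pitch",np.degrees(np.arcsin(V[0][2])),"yaw",np.degrees(np.arctan2(V[0][1],V[0][0])))
# bar end far
i=np.argmax((T-o["tcp_pos"])@np.array([.248,.969,0])); print("end",T[i],"dist",((T-o["tcp_pos"])@np.array([.248,.969,0])).max(), "ztop",np.median(T[:,2]), "across",np.median((T-o["tcp_pos"])@np.array([.969,-.248,0])))
E
```

```text
clock: 5.95
tcp_pos: [0.506, 0.2256, 0.4033]
orientation: [2.48, 1.927, 0.007]
contact_force: [0.0, 0.6, -3.2]
grip_width: 0.0151
clock: 6.2
tcp_pos: [0.5051, 0.2242, 0.3974]
orientation: [-2.481, -1.927, 0.004]
contact_force: [0.1, -0.3, -3.7]
grip_width: 0.0146
[0.50512581 0.22417716 0.39741748] [-2.48080054 -1.92701792  0.00412174] [ 0.06226373 -0.33016863 -3.65942378] [-0.03040538 -0.00494121 -0.01740961] 0.01464719320861175
11459 [-0.24781654 -0.96879941  0.00382899] [-0.96861986  0.24768907 -0.02063219] pitch 0.21938574840996053 yaw -104.34845121841924
end [0.52498449 0.31596989 0.35087707] dist 0.09387210186987192 ztop 0.35289344179356574 across -5.047441412590669e-05
```

View pics/s3.png

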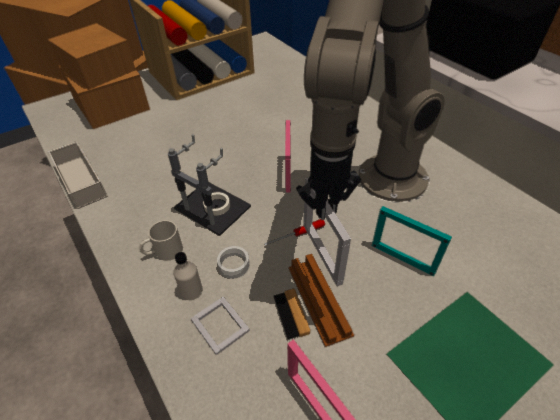

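View pics/w4.png

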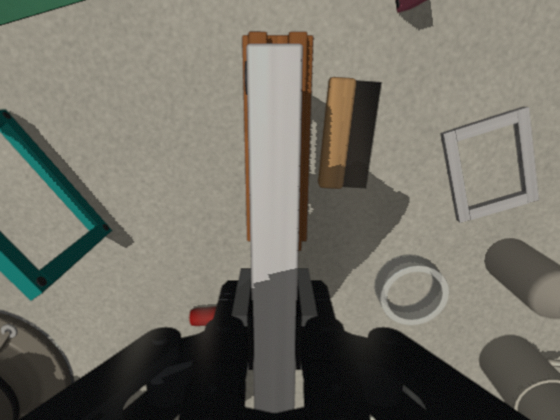

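The frame is held level (pitch 0.2°), centred and free of the rack, and weighs about 3.4 N. Next is transit to a stand-off on the hanger's open side.

```bash
python3 -m handwheel '[[[-0.007,-0.0353,0,0,0,0.055,0],[-0.007,-0.0353,0,0,0,0.055,0],[-0.007,-0.0353,0,0,0,0.055,0],[-0.007,-0.0353,0,0,0,0.055,0],[-0.007,-0.0353,0,0,0,0.055,0],[-0.007,-0.0353,0,0,0,0.055,0],[-0.007,-0.0353,0,0,0,0.055,0],[-0.007,-0.0353,0,0,0,0.055,0]]]'
python3 -m handwheel '[[[0,-0.0353,0,0,0,0.049,0],[0,-0.0353,0,0,0,0.049,0],[0,-0.0353,0,0,0,0.049,0],[0.012,-0.0353,0,0,0,0,0],[0.012,-0.0353,0,0,0,0,0],[0.012,-0.0353,0,0,0,0,0],[0,0,0,0,0,0,0],[0,0,0,0,0,0,0],[0,0,0,0,0,0,0]]]'
python3 - <<'E'
from bench import r
from h import *
o=r.get_obs(); print(o["tcp_pos"],o["orientation"],o["contact_force"],o["grip_width"])
Rt=Rn.from_rotvec(o["orientation"]).as_matrix(); print("tool y yaw",np.degrees(np.arctan2(Rt[1,1],Rt[0,1])),"tool z",Rt[:,2])
p,d=r.grab_frame("wrist"); cv2.imwrite("pics/w5.png",p[:,:,::-1]); np.save("pics/w5d.npy",d)
p,d=r.grab_frame("scene"); cv2.imwrite("pics/s5.png",p[:,:,::-1])
E
```

```text
clock: 6.97
tcp_pos: [0.4486, -0.0593, 0.3978]
orientation: [-1.996, -2.424, 0.002]
contact_force: [1.1, -0.1, -4.0]
grip_width: 0.0148
clock: 7.72
tcp_pos: [0.4855, -0.2687, 0.3974]
orientation: [-1.815, -2.56, -0.001]
contact_force: [-0.3, 1.1, -3.4]
grip_width: 0.015
[ 0.48554007 -0.26874819  0.39737943] [-1.81520716e+00 -2.56015189e+00 -7.57049557e-04] [-0.33526461  1.12615392 -3.38169157] 0.014961804635471886
tool y yaw 19.325069666249778 tool z [-0.00235128  0.00225852 -0.99999469]
```

View pics/w5.png

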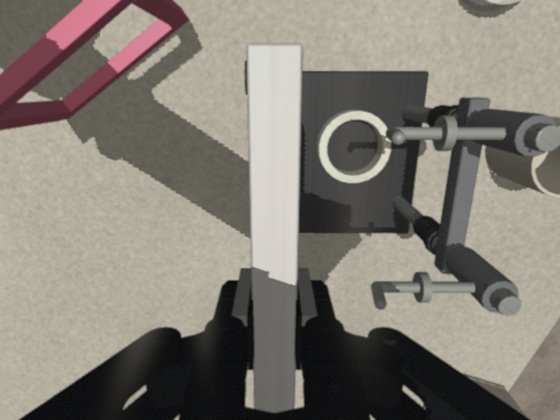

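View pics/s5.png

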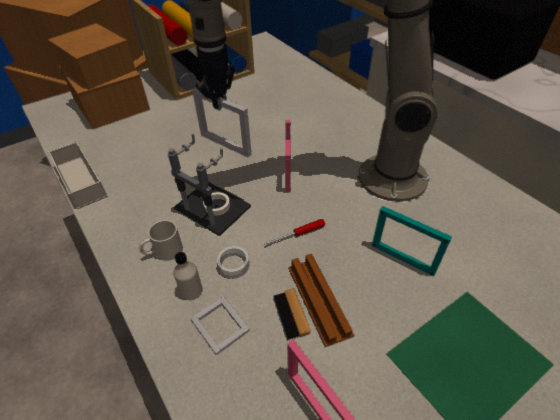

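The wrist picture shows the bar centred at x≈275, parallel to the hook line, with tips at (397,137) and (380,295). Measuring the relative offset in this same picture.

```bash
python3 - <<'E'
from bench import r
from h import *
o=r.get_obs(); d=np.load("pics/w5d.npy"); c=r.get_calibration("wrist")
P,px=cloud(c,d,o)
Rt=Rn.from_rotvec(o["orientation"]).as_matrix()
a=np.radians(19.3); X=np.array([np.cos(a),np.sin(a),0]); Y=np.array([-np.sin(a),np.cos(a),0])
L=np.c_[(P-o["tcp_pos"])@X,(P-o["tcp_pos"])@Y,P[:,2]]
def box(u0,u1,v0,v1,z0,z1):
    return L[(px[:,0]>=u0)&(px[:,0]<u1)&(px[:,1]>=v0)&(px[:,1]<v1)&(L[:,2]>z0)&(L[:,2]<z1)]
B=box(240,310,40,265,.3,.37); print("bar across",np.percentile(B[:,0],[1,50,99]).round(4),"top",np.median(B[:,2]).round(4))
s=np.polyfit(B[:,1],B[:,0],1); print("bar rel yaw deg",np.degrees(s[0]), "pitch",np.degrees(np.polyfit(B[:,1],B[:,2],1)[0]))
for n,t,b,k in (("h1",(388,407,125,150),(410,430,125,142),(432,460,112,155)),("h2",(370,388,278,308),(390,412,280,296),(413,432,270,304))):
    T=box(*t,.243,.27); Q=box(*b,.222,.24); Kc=box(*k,.2335,.245)
    print(n,"tip x",np.percentile(T[:,0],[3,50,97]).round(4),"ytip",np.median(T[:,1]).round(4),"ztip",T[:,2].max().round(4),"bar ztop",np.percentile(Q[:,2],[50,90,97]).round(4),"y",np.median(Q[:,1]).round(4),"collar x",np.percentile(Kc[:,0],[3,50,97]).round(4), len(T),len(Q),len(Kc))
E
```

```text
bar across [-0.0077  0.0001  0.008 ] top 0.354
bar rel yaw deg -0.30323075264184796 pitch 0.07292341674373942
h1 tip x [0.0678 0.0705 0.0743] ytip 0.055 ztip 0.2544 bar ztop [0.2307 0.2318 0.2322] y 0.0549 collar x [0.1042 0.1067 0.1103] 184 260 375
h2 tip x [0.0679 0.0708 0.0747] ytip -0.053 ztip 0.2547 bar ztop [0.2305 0.2317 0.2325] y -0.0534 collar x [0.1042 0.1068 0.1102] 163 264 231
```

The seat middle is 88.8 mm ahead of the bar, the lateral offset is 1 mm, and the tops are at about 0.2318. Lower to 24 mm above the tips, then move in.

```bash
python3 -m handwheel '[[[0,0,-0.0185,0,0,0,0],[0,0,-0.0185,0,0,0,0],[0,0,-0.0185,0,0,0,0],[0,0,0,0,0,0,0],[0.0139,0.005,0,0,0,0,0],[0.0139,0.005,0,0,0,0,0],[0.0139,0.005,0,0,0,0,0]]]'
python3 -m handwheel '[[[0.0139,0.0051,0,0,0,0,0],[0.0139,0.0051,0,0,0,0,0],[0.0139,0.005,0,0,0,0,0],[0,0,0,0,0,0,0],[0,0,0,0,0,0,0],[0,0,0,0,0,0,0],[0,0,0,0,0,0,0]]]'
python3 - <<'E'
from bench import r
from h import *
o=r.get_obs(); print(o["clock"],o["tcp_pos"],o["contact_force"],o["moment"],o["grip_width"])
a=np.radians(19.3); X=np.array([np.cos(a),np.sin(a),0]); print("target err",(np.array([.48554+.0834,-.26875+.0302,0])-o["tcp_pos"])[:2])
p,d=r.grab_frame("wrist"); cv2.imwrite("pics/w6.png",p[:,:,::-1])
c=r.get_calibration("wrist"); P,px=cloud(c,d,o)
Y=np.array([-np.sin(a),np.cos(a),0]); L=np.c_[(P-o["tcp_pos"])@X,(P-o["tcp_pos"])@Y,P[:,2]]
m=(abs(L[:,0])<.05)&(abs(L[:,1]-.055)<.012)
m1=m&(L[:,2]>.243)&(L[:,2]<.262); print("tip",np.percentile(L[m1],[3,50,97],axis=0).round(4).tolist() if m1.sum() else 0)
m2=m&(L[:,2]>.225)&(L[:,2]<.243)&(L[:,0]>.008)&(L[:,0]<.025); print("collar",np.percentile(L[m2],[3,50,97],axis=0).round(4).tolist() if m2.sum() else 0)
p,d=r.grab_frame("scene"); cv2.imwrite("pics/s6.png",cv2.resize(p[60:240,130:290,::-1],None,fx=3.5,fy=3.3))
E
```

```text
clock: 8.4
tcp_pos: [0.5295, -0.2534, 0.345]
orientation: [1.815, 2.561, 0.002]
contact_force: [0.2, -0.1, -2.6]
grip_width: 0.0148
clock: 8.98
tcp_pos: [0.569, -0.2395, 0.3435]
orientation: [-1.818, -2.562, 0.001]
contact_force: [-0.4, -1.3, -3.6]
grip_width: 0.0146
8.9833 [ 0.56895899 -0.23954701  0.34346942] [-0.35312328 -1.25034713 -3.58575172] [-0.02186563 -0.0184902   0.01650097] 0.014615286587905252
target err [-1.89886489e-05  9.97011871e-04]
tip [[-0.0198, 0.0516, 0.2441], [-0.0159, 0.0554, 0.2511], [-0.0124, 0.0584, 0.253]]
collar [[0.0138, 0.0453, 0.2274], [0.0186, 0.0557, 0.2347], [0.0243, 0.065, 0.238]]
```

View pics/w6.png

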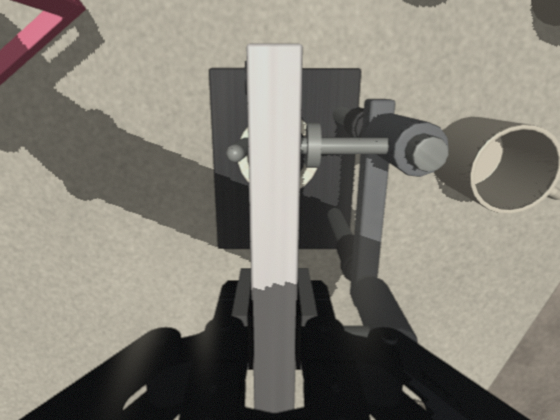

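View pics/s6.png

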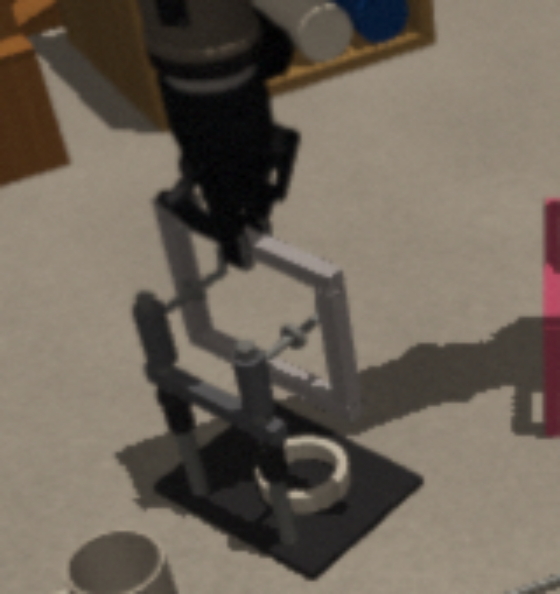

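The near tip is at -16 mm and the collar face at +13.7 mm about the bar, so the bar is within 1 mm of the seat middle; the hooks pass through the opening. Lower, then feel.

```bash
python3 -m handwheel '[[[0.0007,0.0003,-0.008,0,0,0,0],[0,0,-0.008,0,0,0,0],[0,0,-0.007,0,0,0,0],[0,0,-0.006,0,0,0,0],[0,0,-0.006,0,0,0,0],[0,0,-0.004,0,0,0,0],[0,0,-0.003,0,0,0,0],[0,0,0,0,0,0,0],[0,0,0,0,0,0,0]]]'
python3 -m handwheel '[[[0,0,-0.001,0,0,0,0],[0,0,0,0,0,0,0],[0,0,-0.001,0,0,0,0],[0,0,0,0,0,0,0],[0,0,-0.001,0,0,0,0],[0,0,0,0,0,0,0]]]'
python3 - <<'E'
from bench import r
o=r.get_obs(); print(o["clock"],o["tcp_pos"],o["contact_force"],o["moment"])
E
```

```text
clock: 9.83
tcp_pos: [0.57, -0.2389, 0.3014]
orientation: [-1.817, -2.563, -0.0]
contact_force: [-0.2, 0.3, -3.2]
grip_width: 0.0151
clock: 10.33
tcp_pos: [0.5699, -0.2389, 0.2983]
orientation: [-1.817, -2.562, 0.0]
contact_force: [0.4, 0.3, -3.1]
grip_width: 0.0152
10.3333 [ 0.5698873  -0.23889603  0.29826755] [ 0.3536121   0.25008432 -3.05938726] [0.02728255 0.00984786 0.02552474]
```

```bash
python3 -m handwheel '[[[0,0,-0.001,0,0,0,0],[0,0,0,0,0,0,0],[0,0,-0.001,0,0,0,0],[0,0,0,0,0,0,0],[0,0,0,0,0,0,0]]]'
python3 -m handwheel '[[[0,0,-0.001,0,0,0,0],[0,0,0,0,0,0,0],[0,0,0,0,0,0,0]]]'
python3 -m handwheel '[[[0,0,-0.001,0,0,0,0],[0,0,0,0,0,0,0],[0,0,0,0,0,0,0]]]'
python3 -c '
from bench import r
o=r.get_obs(); print(o["clock"],o["tcp_pos"],o["contact_force"],o["moment"])'
```

```text
clock: 10.75
tcp_pos: [0.5699, -0.2389, 0.2963]
orientation: [-1.817, -2.562, -0.0]
contact_force: [0.1, -0.2, -3.0]
grip_width: 0.0147
clock: 11.0
tcp_pos: [0.5699, -0.239, 0.2953]
orientation: [-1.817, -2.562, 0.0]
contact_force: [-0.0, 0.0, -3.8]
grip_width: 0.0147
clock: 11.25
tcp_pos: [0.5699, -0.2389, 0.2944]
orientation: [-1.817, -2.562, -0.0]
contact_force: [-0.7, 0.6, -4.2]
grip_width: 0.0152
11.25 [ 0.56990387 -0.23891768  0.29435462] [-0.73240763  0.62368762 -4.22394729] [0.00099027 0.05286865 0.07158122]
```

Still free (about -3.5 N, the weight). Continue in 1 mm steps.

```bash
python3 -m handwheel '[[[0,0,-0.001,0,0,0,0],[0,0,0,0,0,0,0],[0,0,0,0,0,0,0]]]' | grep -E 'tcp|contact'
python3 -m handwheel '[[[0,0,-0.001,0,0,0,0],[0,0,0,0,0,0,0],[0,0,0,0,0,0,0]]]'| grep -E 'tcp|contact'
python3 -c '
from bench import r
o=r.get_obs(); print(o["clock"],o["tcp_pos"],o["contact_force"],o["moment"])'
```

```text
tcp_pos: [0.5699, -0.2389, 0.2934]
contact_force: [0.2, -1.0, -5.1]
tcp_pos: [0.57, -0.2389, 0.2927]
contact_force: [-0.2, 0.0, -1.1]
11.75 [ 0.57003659 -0.23893135  0.292723  ] [-0.17296323  0.01428992 -1.07078226] [ 0.05648385  0.16954326 -0.0590704 ]
```

```bash
python3 -m handwheel '[[[0,0,-0.0005,0,0,0,0],[0,0,0,0,0,0,0],[0,0,0,0,0,0,0]]]' | grep -E 'tcp|contact'
python3 -c '
from bench import r
o=r.get_obs(); print(o["clock"],o["tcp_pos"],o["contact_force"],o["moment"])'
python3 -m handwheel '[[[0,0,-0.0005,0,0,0,0],[0,0,0,0,0,0,0],[0,0,0,0,0,0,0]]]'| grep -E 'tcp|contact'
python3 -c '
from bench import r
o=r.get_obs(); print(o["clock"],o["tcp_pos"],o["contact_force"],o["moment"])'
```

```text
tcp_pos: [0.5701, -0.2389, 0.2923]
contact_force: [-0.5, 0.3, 0.8]
12.0 [ 0.57005022 -0.23894594  0.29228352] [-0.51807114  0.31062154  0.78190654] [0.02904928 0.27302398 0.00556398]
tcp_pos: [0.5701, -0.2389, 0.2918]
contact_force: [-1.8, 0.8, 2.7]
12.25 [ 0.57009277 -0.23894392  0.29184841] [-1.80566752  0.82377999  2.73976822] [0.07900774 0.43225436 0.01304886]
```

Contact is at TCP z≈0.2933, where the bar bottom meets hook tops of about 0.231. Before the tug I check that both hooks bear and that the bar is in the seat.

```bash
python3 - <<'E'
from bench import r
from h import *
F=[];M=[]
for i,n in enumerate(["wrist","scene","top","wrist","scene","wrist"]):
    p,d=r.grab_frame(n); o=r.get_obs(); F.append(o["contact_force"]);M.append(o["moment"])
    if i in(1,2,3): cv2.imwrite(f"pics/{n}7.png",p[:,:,::-1] if n=="wrist" else (cv2.resize(p[60:240,130:290,::-1],None,fx=3.5,fy=3.3) if n=="scene" else cv2.resize(p[120:240,310:450,::-1],None,fx=5,fy=5)))
    if i==3: W=(d.copy(),o)
a=np.radians(19.3);Rz=np.array([[np.cos(a),np.sin(a),0],[-np.sin(a),np.cos(a),0],[0,0,1]])
print("F hanger",(np.mean(F,0)@Rz.T).round(2),np.std(F,0).round(2),"M",(np.mean(M,0)@Rz.T).round(3),np.std(M,0).round(3))
d,o=W; c=r.get_calibration("wrist"); P,px=cloud(c,d,o); L=(P-o["tcp_pos"])@Rz.T; L[:,2]=P[:,2]
m=(abs(L[:,0])<.05)&(abs(L[:,1]-.055)<.012)
m1=m&(L[:,2]>.24)&(L[:,2]<.262)&(L[:,0]<-.008); print("tip",np.percentile(L[m1],[3,50,97],axis=0).round(4).tolist() if m1.sum() else 0)
m2=m&(L[:,2]>.225)&(L[:,2]<.245)&(L[:,0]>.008)&(L[:,0]<.025); print("collar",np.percentile(L[m2],[3,50,97],axis=0).round(4).tolist() if m2.sum() else 0)
b=(px[:,1]<265)&(px[:,1]>50)&(px[:,0]>240)&(px[:,0]<310)&(abs(L[:,0])<.009)&(L[:,2]>.235)&(L[:,2]<.26)
print("bar",np.percentile(L[b],[1,50,99],axis=0).round(4).tolist(),"pitch",np.degrees(np.polyfit(L[b][:,1],L[b][:,2],1)[0]),"yaw",np.degrees(np.polyfit(L[b][:,1],L[b][:,0],1)[0]))
print(o["clock"],o["tcp_pos"])
E
```

```text
F hanger [-1.77  1.17  4.  ] [0.33 0.7  0.68] M [ 0.22   0.364 -0.019] [0.036 0.015 0.015]
tip [[-0.021, 0.0515, 0.2411], [-0.0168, 0.0554, 0.2496], [-0.0134, 0.0582, 0.2519]]
collar [[0.0104, 0.0457, 0.2262], [0.0171, 0.0556, 0.2327], [0.0241, 0.0647, 0.2369]]
bar [[-0.0075, 0.0261, 0.2456], [0.0003, 0.0635, 0.2474], [0.0082, 0.0914, 0.2488]] pitch -0.04857059315811099 yaw -0.20477321944231205
12.45 [ 0.57009447 -0.23897956  0.29174653]
```

View pics/wrist7.png

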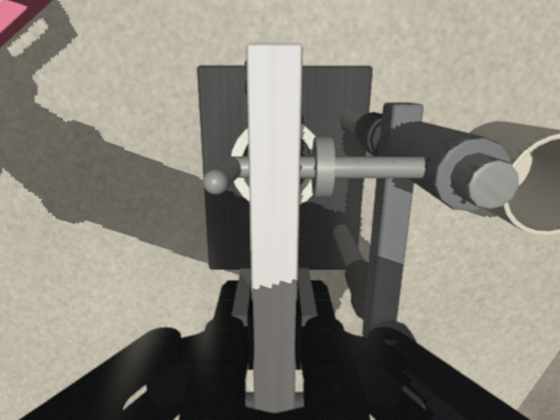

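View pics/scene7.png

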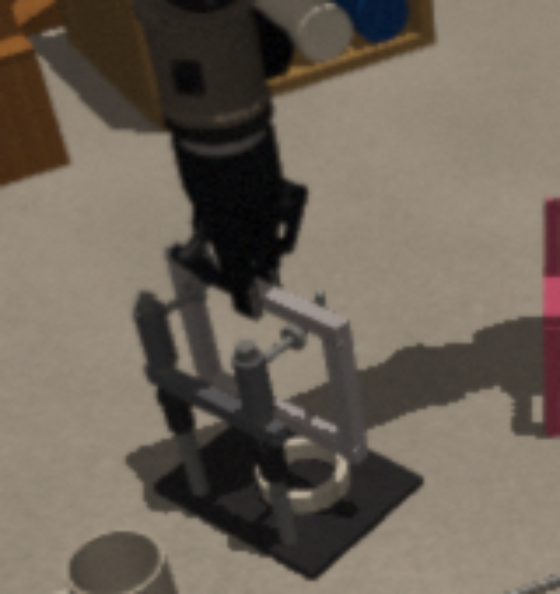

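View pics/top7.png

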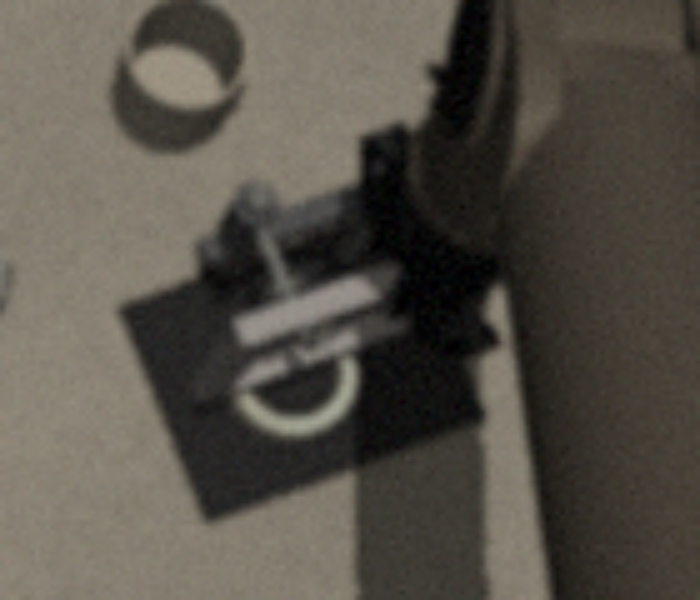

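The bar sits between tip and collar on the visible hook, with gaps at (240,165) and (308,165), and it is level. The far tip isn't visible in this picture. The scene crop shows the frame over both hooks. Now the tug in small steps, aiming at about +10 N.

```bash
python3 -m handwheel '[[[0,0,-0.0005,0,0,0,0],[0,0,-0.0003,0,0,0,0],[0,0,0,0,0,0,0]]]' | grep -E 'clock|tcp|contact'
python3 -c '
from bench import r
o=r.get_obs(); print(o["contact_force"],o["moment"])'
```

```text
clock: 12.8
tcp_pos: [0.5701, -0.239, 0.2912]
contact_force: [-2.9, 1.7, 7.3]
[-2.93699461  1.67567303  7.28864597] [ 0.16835808  0.6435445  -0.03418351]
```

```bash
python3 -m handwheel '[[[0,0,-0.0005,0,0,0,0],[0,0,0,0,0,0,0],[0,0,0,0,0,0,0]]]' | grep -E 'clock|tcp|contact'
python3 -m handwheel '[[[0,0,0,0,0,0,0],[0,0,0,0,0,0,0],[0,0,0,0,0,0,0]]]' | grep -E 'clock|contact'
```

```text
clock: 13.05
tcp_pos: [0.5701, -0.2389, 0.291]
contact_force: [-3.9, 0.2, 8.2]
clock: 13.3
contact_force: [-3.8, 0.9, 8.4]
```

```bash
python3 -m handwheel '[[[0,0,-0.0004,0,0,0,0],[0,0,0,0,0,0,0],[0,0,0,0,0,0,0]]]' | grep -E 'clock|tcp|contact'
python3 -m handwheel '[[[0,0,0,0,0,0,0],[0,0,0,0,0,0,0],[0,0,0,0,0,0,0],[0,0,0,0,0,0,0]]]' | grep -E 'clock|tcp|contact'
python3 -m handwheel '[[[0,0,0,0,0,0,0],[0,0,0,0,0,0,0],[0,0,0,0,0,0,0]]]' | grep -E 'clock|tcp|contact|grip'
python3 -c '
from bench import r
o=r.get_obs(); print(o["contact_force"],o["moment"])'
```

```text
clock: 13.55
tcp_pos: [0.5702, -0.239, 0.2907]
contact_force: [-4.6, 1.9, 9.2]
clock: 13.88
tcp_pos: [0.5702, -0.2389, 0.2907]
contact_force: [-3.0, 1.2, 9.7]
clock: 14.13
tcp_pos: [0.5701, -0.239, 0.2907]
contact_force: [-3.7, 1.4, 9.9]
grip_width: 0.0146
[-3.65441726  1.38533517  9.93594466] [ 0.22392472  0.7955202  -0.0067011 ]
```

```bash
python3 -m handwheel '[[[0,0,0,0,0,0,0],[0,0,0,0,0,0,0],[0,0,0,0,0,0,0],[0,0,0,0,0,0,0]]]' | grep -E 'clock|contact'
python3 -m handwheel '[[[0,0,0.0008,0,0,0,0],[0,0,0.0008,0,0,0,0],[0,0,0.0006,0,0,0,0],[0,0,0,0,0,0,0],[0,0,0,0,0,0,0]]]' | grep -E 'clock|tcp|contact'
python3 -c '
from bench import r
o=r.get_obs(); print(o["contact_force"],o["moment"])'
```

```text
clock: 14.47
contact_force: [-4.2, 1.6, 9.5]
clock: 14.88
tcp_pos: [0.5701, -0.239, 0.2918]
contact_force: [-0.9, 1.2, 2.7]
[-0.946231    1.15367655  2.65930814] [-0.02243177  0.22984446  0.00145316]
```

The tug held at about 9.7 N from 13.5 s to 14.5 s. Unloading a touch more before release.

```bash
python3 -m handwheel '[[[0,0,0.0005,0,0,0,0],[0,0,0,0,0,0,0],[0,0,0,0,0,0,0]]]' | grep -E 'clock|tcp|contact'
python3 -c '
from bench import r
o=r.get_obs(); print(o["contact_force"],o["moment"])'
```

```text
clock: 15.13
tcp_pos: [0.57, -0.2389, 0.2922]
contact_force: [-0.4, 0.3, 1.9]
[-0.42662923  0.31351747  1.93668463] [-0.03951842  0.09559121 -0.00499017]
```

```bash
python3 -m handwheel '[[[0,0,0,0,0,0,0.018],[0,0,0,0,0,0,0.02],[0,0,0,0,0,0,0.024],[0,0,0,0,0,0,0.03],[0,0,0,0,0,0,0.04],[0,0,0,0,0,0,0.05],[0,0,0,0,0,0,0.05],[0,0,0,0,0,0,0.05]]]' 20
python3 - <<'E'
from bench import r
from h import *
p,d=r.grab_frame("wrist"); cv2.imwrite("pics/w8.png",p[:,:,::-1])
p,d=r.grab_frame("scene"); cv2.imwrite("pics/s8.png",cv2.resize(p[60:240,130:290,::-1],None,fx=3.5,fy=3.3))
E
```

```text
clock: 15.8
tcp_pos: [0.5699, -0.2389, 0.2924]
orientation: [1.817, 2.562, 0.0]
contact_force: [-0.9, 0.3, -0.2]
grip_width: 0.05
```

View pics/w8.png

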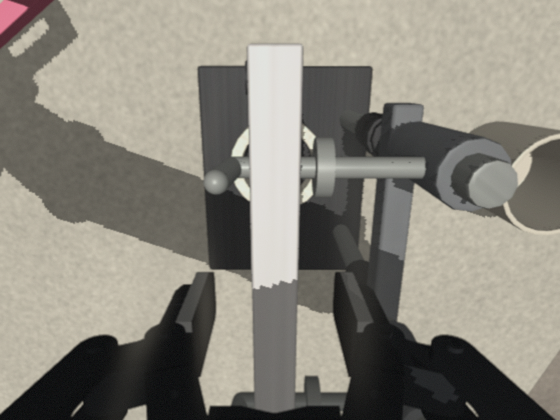

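View pics/s8.png

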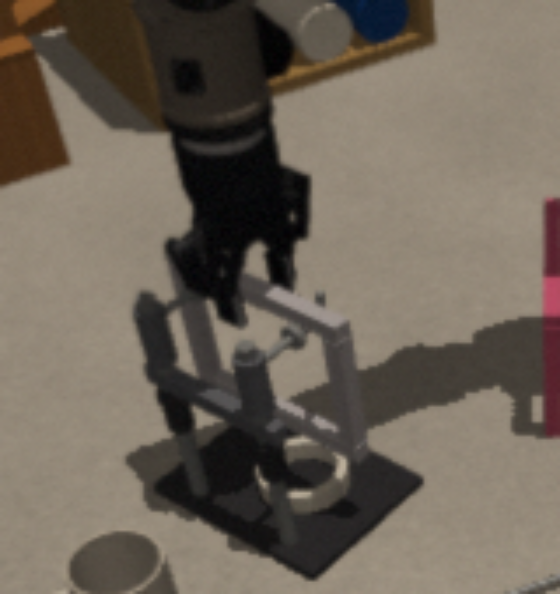

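Released: the bar is unmoved, the fingers stand clear on both sides, and the far hook's collar shows at (312,390) behind the bar. Rising straight up.

```bash
python3 -m handwheel '[[[0,0,0.005,0,0,0,0.05],[0,0,0.01,0,0,0,0.05],[0,0,0.015,0,0,0,0.05],[0,0,0.02,0,0,0,0.05],[0,0,0.025,0,0,0,0.05],[0,0,0.025,0,0,0,0.05],[0,0,0.025,0,0,0,0.05],[0,0,0.02,0,0,0,0.05]]]'
python3 -m handwheel '[[[-0.03,-0.01,0,0,0,0,0.05],[-0.03,-0.01,0,0,0,0,0.05],[-0.03,-0.01,0,0,0,0,0.05],[0,0,0,0,0,0,0.05],[0,0,0,0,0,0,0.05],[0,0,0,0,0,0,0.05]]]'
python3 - <<'E'
from bench import r
from h import *
c=r.get_calibration("wrist"); o=r.get_obs()
p,d=r.grab_frame("wrist"); cv2.imwrite("pics/w9.png",p[:,:,::-1])
P,px=cloud(c,d,o); a=np.radians(19.3);Rz=np.array([[np.cos(a),np.sin(a),0],[-np.sin(a),np.cos(a),0],[0,0,1]])
L=(P-[.570,-.239,0])@Rz.T
m=(abs(L[:,0])<.012)&(abs(L[:,1])<.1)&(L[:,2]>.243)&(L[:,2]<.26)
T=L[m]; print("bar",len(T),np.percentile(T,[1,50,99],axis=0).round(4).tolist(),"pitch",np.degrees(np.polyfit(T[:,1],T[:,2],1)[0]),"yaw",np.degrees(np.polyfit(T[:,1],T[:,0],1)[0]))
p,d=r.grab_frame("scene"); cv2.imwrite("pics/s9.png",p[:,:,::-1]); cv2.imwrite("pics/s9c.png",cv2.resize(p[100:240,150:270,::-1],None,fx=4.6,fy=4.2))
o=r.get_obs(); print(o["clock"],o["contact_force"])
E
```

```text
clock: 16.57
tcp_pos: [0.5701, -0.2388, 0.4409]
orientation: [1.816, 2.56, 0.001]
contact_force: [0.4, -0.7, -0.0]
grip_width: 0.05
clock: 17.07
tcp_pos: [0.4803, -0.2686, 0.4385]
orientation: [1.816, 2.561, 0.001]
contact_force: [1.1, 0.9, -0.5]
grip_width: 0.05
bar 5838 [[-0.0079, -0.0912, 0.2436], [-0.0005, 0.0164, 0.2478], [0.008, 0.0923, 0.2494]] pitch 0.045078526016427034 yaw -0.22215186898132425
17.1667 [ 0.87180713 -0.19030298  0.11055141]
```

View pics/w9.png

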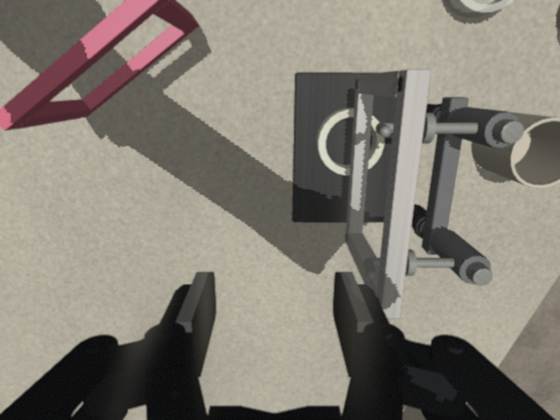

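View pics/s9.png

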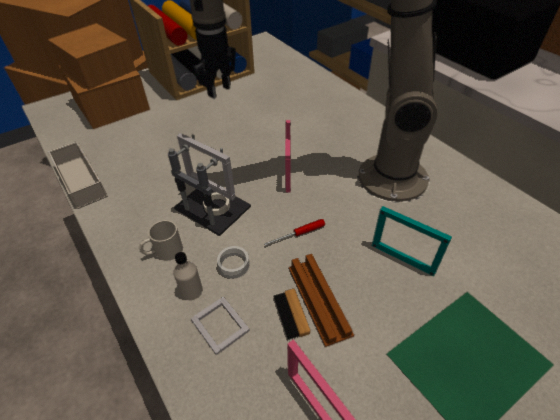

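View pics/s9c.png

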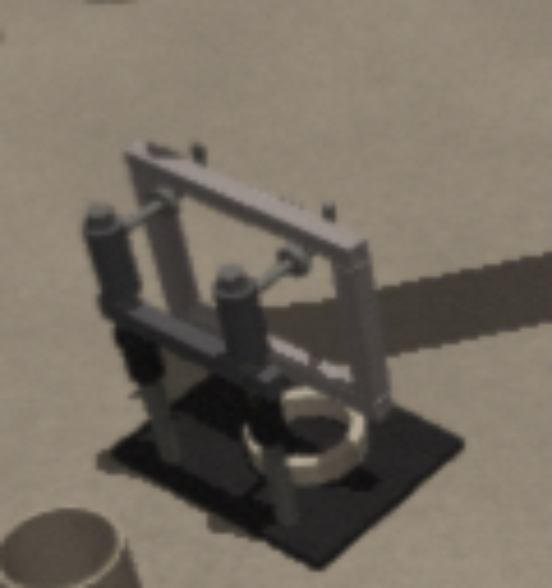

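The crop shows the bar behind both tips, at (198,155) and (328,212), and in front of both collars, at (168,200) and (292,260). It is level (0.05°), with its top at 0.248, so the bar centre is about 0.239, as expected. Everything else is in place. Handing in.

```bash
python3 -c '
from bench import r
print(r.hand_in(), r.get_obs()["clock"])'
```

```text
the job is handed in; nothing more can be done
the job is handed in; nothing more can be done
```

The aluminium frame is hanging by its top bar on both hooks. I took it out of the rack, lowered it until I felt the hooks (about 0.231 m up) and tugged it while still gripped. The tug held at about 9.2–9.9 N for roughly 1 s, and the highest reading I saw was 9.9 N. I then eased off, let go and backed away, at about 17 s of the 72 s allowed.

**Last checks:**
- **Seating:** after release the bar sits between tip and collar on both hooks. It is level (0.05°), within 0.5 mm of the seat middle and turned about 0.2° from the hook line. Its centre is at about 0.239 m, where it should be.
- **Surroundings:** the gripper was clear of everything, and nothing else appeared to have moved in the final scene picture.
- **One oddity:** a sideways force of 3–5 N built up along with the tug. It had almost gone once I eased off, and the bar did not move on release.
- **Not checked further:** the force readings vary by about 1 N and I took them only at the end of each move.

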